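Stow the crock in a pantry chest with a locking lid stay

TASK

Raise the wooden chest's lid all the way until its folding stay locks straight and holds the lid by itself, then take the corked stoneware crock off the lazy susan and stand it upright inside the chest. After that, press the stay's knee to break it, bring the lid gently down until it is fully shut, and let go. Leave the cruets, mug and bowl standing where they are.

Things in the scene. Friction and masses are not known exactly. Their poses are not given: they have to be found in the camera images.
- chest: The fixed brown wooden chest, 200 mm deep (x), 250 mm wide (y), 100 mm high, 8 mm walls and floor. Origin: centre of its underside; x from its front to its back (about away from the robot), y to its left, z up. Its lid hinges on the far rim.
- lid_hinge (a point): Middle of the lid's hinge line, on the chest's far rim, 100 mm above the table; axes as the chest's (y along the hinge). From here the chest spans x -200 to 0, y -125 to 125 mm. The flat wooden lid (254 mm wide, 205 mm deep, 12 mm thick, 0.5 kg) lies on the rim when shut.
- lid_handle (a point): Centre of the lid's handle, a round steel bar 14 mm thick, 120 mm long, parallel to the hinge, 40 mm ahead of the lid's front edge on two arms 112 mm apart. Shut, it is 245 mm in front of and 6 mm above the hinge line. It turns with the lid, and within a grasp: taken from above, a finger before and a finger behind it (33 mm gap to the lid), it can be led through the whole swing by a gripper pointing down.
- lid (a joint): Lid angle, rad: 0 shut; grows as its front edge rises and swings away from the robot; 1.45 with the stay pulled straight, 1.44 with the stay locked and the lid let go. Stiff, damped hinge: above about 1.2 the lid, once the stay is broken, stays where it is left; lower down it sinks shut by itself at up to 1 rad/s. Lifting takes about 4 N at the handle.
- stay (a joint): Unfolding of the stay's knee, rad: 0 folded (lid shut), 2.14 links in line, 2.25 to 2.34 past centre at its stop: locked. Two flat steel links, 83 mm each, inside the chest's left wall, from wall to lid. It unfolds as the lid rises; when the lid has been pulled up to the very end and is let go, a light spring in the knee takes it to the stop. Then the lid cannot be pushed down.
- knee (a point): Centre of the steel knob on the stay's knee, a cylinder 16 mm thick, 30 mm long, parallel to the hinge. Locked: 94 mm in front of the hinge line, 88 mm to its left, 41 mm above the rim; the lid behind leans 7 deg forward. Pressed about 36 mm, steeply down and a little back (60 to 80 deg below level, a few N), it breaks and stays so (stay about 1.35, lid about 1.28); if pressed much less it may spring back. Lid shut: hidden.
- chest_floor (a point): A clear spot on the chest's inner floor (8 mm above the table), 150 mm in front of the hinge line and 45 mm to its right, free of the stay; axes as the chest's. Any place on the floor clear of the stay will do.
- susan: Fixed foot of the lazy susan, a round bamboo board 260 mm across that can turn, stiffly; origin under its centre. The board's top is 28 mm above the table. The crock stands on its near half (towards the robot), two tall cruets on its far half.
- crock_center (a point): Centre, half-way up, of the crock: a small closed grey-brown stoneware pot with a dark band and a flat cork lid, 60 mm across, 75 mm high (straight sides 6 to 55 mm above its base), 0.2 to 0.45 kg, upright on the near half of the lazy susan.
- cruet_a_mid (a point): A stoppered glass cruet, 52 mm across, 166 mm high, on the far half of the lazy susan, to the left; this point is 80 mm above its base. Not to be disturbed.
- cruet_b_mid (a point): A like cruet, 46 mm across, 166 mm high, on the far half of the lazy susan, to the right; this point is 80 mm above its base. Not to be disturbed.
- mug_mid (a point): Middle of a cream mug, 80 mm across, 90 mm high, on the table far to the right. Not to be disturbed.
- bowl_mid (a point): Middle of a white bowl, 150 mm across, 60 mm high, on the table far to the left. Not to be disturbed.
Not all that is in view belongs to the job. Of the things like the part that bears crock_center, leave any that is purple; of the rest the larger one is meant.

How it is judged:
By the outcome, as a careful person would: the job done as asked, in the order asked, and still so for the second after the job is handed in, with the robot touching nothing.
It also fails if it takes over 72 s, if anything falls off the work surface, if the arm or the gripper's body presses on something with over 40 N, if the wrist force passes 120 N, or if a joint passes its speed limit or range.

ROBOT

A 6-joint arm with a two-finger parallel gripper is mounted at the origin on the work surface. World frame = base frame: x ahead of the robot, y to its left, z up, the work surface at z = 0. Lengths are in mm, angles in rad, forces in N, time in s.
With the tool pointing down it reaches from about 275 to 1000 mm from the base axis. Payload 8.4 kg.
Tool frame: the origin (TCP) lies on the centre line of the jaws, within the pads' length; the fingertips stand 17 mm ahead of it and the grasp point (between the pads) lies 2 mm behind it (r.tcp_to_tips is the z of the fingertips in the tool frame, in mm); z points along the fingers, y is the direction in which the jaws open and shut (so a half turn about z gives the same grasp; the last joint's range is limited). The gripper opens to 85 mm and grips with 20 to 120 N. Pads are 22 mm wide; open, the fingers measure 114 mm over their backs; the gripper's body (76 mm by 85 mm) begins 54 mm behind the grasp point. The pads swing forward as they close: fully open they stand 13 mm farther back than shut.
Start: joints at [-1.213, 0.353, 1.633, -0, 1.155, -0.002], TCP at [220.053, -584.983, 248.281] pointing down, gripper open.
Joint ranges: [-2.63, 2.63], [-0.92, 2.1], [0.06, 2.66], [-1.3, 4.44], [0, 2.69], [-3.02, 3.02]. Speed limits (rad/s): [2.22, 2.22, 2.79, 3.14, 3.14, 3.14].

INTERFACE

Orientations are given as [roll, pitch, yaw] about the fixed x, y, z axes, in that order (R = Rz(yaw) Ry(pitch) Rx(roll)).
In Python, from rig import r, cams, job gives the robot as it stands.
- The arm moves only by the tool drive_tool, never from a script. Its argument "deltas" is a list of rows, each a list of 4 numbers: the shift along the tool's x, y, z in cm, then the turn about the tool's z in rad. In form: [[x, y, z, roll], ...]. A call has 1 to 12 rows; each row shifts and turns the commanded pose from where the row before left it, along the tool's axes as they then stand; what a row does not reach is not made up. A row lasts 1/12 s, in which the tool goes at most 41.7 mm and 7.16 degrees, less where a joint would pass 70% of its speed; a pose out of reach is approached as far as the arm can. A call with a gripper value outside its range is refused whole. "jaw" is the closure, from 0 (fully open) to 1 (shut), set as the call begins (left out, the last holds). The fingers move at their own pace and stop on an object; "force" is the grip in N (left out, the last holds). Time passes only in rows, so rows that do not move let the fingers close. It gives the time, the measured TCP pose, the force and the opening at its end, in the units of the state.
- r.sense(): the state, without advancing time (a new reading comes with each control period).
- cams.grab_frame(name): name is "scene" or "top" or "wrist"; returns (picture, depth): 420x560x3 uint8, red, green, blue; 420x560 float32, mm along the optical axis (not along the pixel's ray), 0 where there is no reading.
- cams.camera_params(name): a dict with "fx", "fy", "cx", "cy" (pixels), "R" (3x3) and "t" (3): a world point X has camera coordinates R X + t. Camera axes: x right, y down, z forward; pixel columns grow to the right and rows downward; lengths in mm; the calibration is good to about 2 mm. A picture is of the moment at which its call begins: read the wrist's pose just before it. camera_params takes no time and is no camera call; for the wrist camera it gives the pose at the moment of the call.
- job.sign_off(): hands the job in, once; it reports no verdict.
The state is a dict: "clock": time; "qpos": joint angles; "qvel": joint speeds; "joint_efforts": joint torques, N m; "eef_pos": TCP position; "tcp_rot": TCP orientation; "contact_force": force on the tool from outside, world axes, zero at the start; "wrist_torque": the same for the moment, N m; "opening": opening from 0.0 (shut) to 1.0 (fully open).
Only numpy, scipy, OpenCV 4.12 (cv2) and the standard library are available. Lean on these libraries where they do the work, as an engineer would, in place of code of your own. Each camera call takes 0.05 s, during which the arm holds its last target. There are 200 camera calls.

## Working session

There is one attempt and no reset: what is moved stays moved. The work goes in short steps, Python scripts to look and compute and a tool call to move; the robot and the scene stay as the last step left them, time stands still between calls to the robot, and variables do not carry over. Pictures are saved under pics/ and viewed, about 8 in all and at most 12, crops included, and the job is handed in when it is done.

Besides the shell and the picture viewer there is one more tool, called after ">>>" in YAML: its name, and indented under it one key for each argument. drive_tool: Moves the arm, as the interface text tells. Its arguments: {"type":"object","properties":{"deltas":{"type":"array"},"jaw":{"type":"number"},"force":{"type":"number"}},"required":["deltas"]}

```bash
mkdir -p pics; cat > h.py <<'E'
import numpy as np, cv2
from rig import r, cams, job
def snap(n,f):
    p=cams.camera_params(n); im,d=cams.grab_frame(n)
    cv2.imwrite('pics/'+f+'.png',im[:,:,::-1]); np.savez('pics/'+f+'.npz',im=im,d=d,**{k:np.array(v) for k,v in p.items()})
    return im,d,p
def load(f): return np.load('pics/'+f+'.npz')
def px(f,u,v,z=None):
    p=load(f); R=p['R'];t=p['t']
    ray=np.array([(u-p['cx'])/p['fx'],(v-p['cy'])/p['fy'],1.])
    if z is None:
        return R.T@(ray*p['d'][int(v),int(u)]-t)
    c=-R.T@t; d=R.T@ray; return c+d*(z-c[2])/d[2]
def cloud(f):
    p=load(f);d=p['d'];v,u=np.mgrid[:420,:560]
    P=np.stack([(u-p['cx'])/p['fx']*d,(v-p['cy'])/p['fy']*d,d],-1)
    return (P-p['t'])@p['R'], d>0
E
python3 - <<'E'
from h import *
a=snap('scene','s0')[0]; b=snap('top','t0')[0]
s=r.sense(); print(s['clock'],s['eef_pos'],s['tcp_rot'],s['opening'],r.tcp_to_tips)
for n in('scene','top'):
    p=cams.camera_params(n); print(n,-p['R'].T@p['t'],p['fx'])
E
```

```text
0.1 [ 219.91764846 -584.5865574   247.6157768 ] [-3.14030712e+00 -1.65562429e-05  3.59778412e-01] 0.9993389473715174 17.0
scene [ 951.1641905  -434.94141057 1075.39404567] 454.85511086429096
top [ 322.0161097    27.77216001 1201.18836605] 408.82439581384864
```

View pics/s0.png

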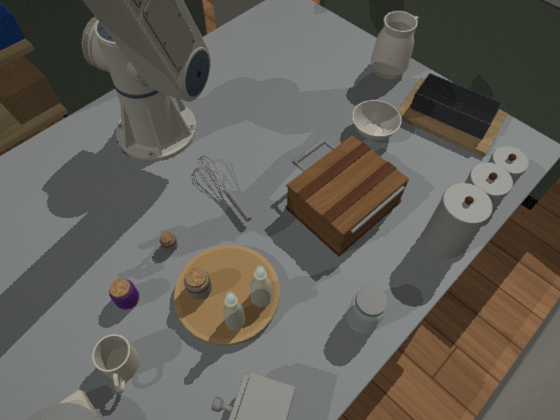

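View pics/t0.png

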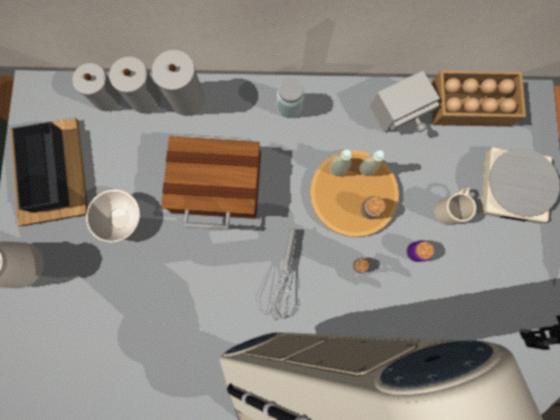

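The scene picture shows three crock-like pots: one on the susan (scene 197,282; top 374,207), a purple one (scene 124,292; top 421,250) and a small one on the table (scene 168,240; top 361,265). The susan one fits: it is not purple and it is the larger of the other two. I'll confirm this in a crop.

```bash
python3 - <<'E'
from h import *
a=cv2.imread('pics/s0.png'); b=cv2.imread('pics/t0.png')
c1=cv2.resize(a[215:345,95:295],(800,520)[:2],interpolation=cv2.INTER_CUBIC)[:, :]
c2=b[125:240,155:270]
c1=cv2.resize(a[220:345,95:285],(400,263)); c2=cv2.resize(b[130:235,155:267],(400,375))
c3=cv2.resize(b[145:275,305:440],(400,385)); c4=cv2.resize(a[135:255,275:415],(400,343))
o=np.zeros((600,800,3),np.uint8); o[:263,:400]=c1; o[:343,400:]=c4
o=np.zeros((800,800,3),np.uint8)
o[:263,:400]=c1;o[:343,400:]=c4;o[400:775,:400]=c2;o[400:785,400:]=c3
cv2.imwrite('pics/crop0.png',cv2.resize(o,(600,600)))
for f in('t0','s0'):
    P,m=cloud(f)
    # lid top
    k=m&(abs(P[...,2]-112)<7)&(P[...,1]>-50)&(P[...,1]<450)&(P[...,0]>350)&(P[...,0]<800)
    n,l,st,ce=cv2.connectedComponentsWithStats(k.astype(np.uint8))
    i=1+np.argmax(st[1:,4]); Q=P[l==i]; rc=cv2.minAreaRect(Q[:,:2].astype(np.float32))
    print(f,'lid',rc,cv2.boxPoints(rc).round().tolist(),np.median(Q[:,2]))
    k=m&(abs(P[...,2]-28)<5)&(P[...,1]<50)&(P[...,1]>-350)&(P[...,0]>350)&(P[...,0]<750)
    n,l,st,ce=cv2.connectedComponentsWithStats(k.astype(np.uint8)); i=1+np.argmax(st[1:,4]);Q=P[l==i]
    print('susan',cv2.minEnclosingCircle(Q[:,:2].astype(np.float32)),np.median(Q[:,2]))
    k=m&(abs(P[...,2]-103)<5)&(P[...,1]<50)&(P[...,1]>-250)&(P[...,0]>350)&(P[...,0]<700)
    n,l,st,ce=cv2.connectedComponentsWithStats(k.astype(np.uint8))
    for i in range(1,n):
        if st[i,4]>15:
            Q=P[l==i]; print(' z103',st[i],Q.mean(0).round(1),cv2.minEnclosingCircle(Q[:,:2].astype(np.float32)))
    k=m&(P[...,2]>135)&(P[...,1]<50)&(P[...,1]>-250)&(P[...,0]>450)&(P[...,0]<700)
    n,l,st,ce=cv2.connectedComponentsWithStats(k.astype(np.uint8))
    for i in range(1,n):
        if st[i,4]>15: Q=P[l==i]; print(' z>135',st[i],Q.mean(0).round(1),Q[:,2].max())
print(px('t0',207,217),px('s0',316,155))
E
```

```text
t0 lid ((575.5297241210938, 202.8252716064453), (254.68890380859375, 259.2392883300781), 87.37403106689453) [[440.0, 82.0], [699.0, 70.0], [711.0, 324.0], [452.0, 336.0]] 112.15292168970478
susan ((568.8368530273438, -208.62986755371094), 130.02894592285156) 27.881010954120015
 z103 [332 153  19  18  78] [ 631.  -155.9  103.5] ((639.7005004882812, -159.49879455566406), 25.461692810058594)
 z103 [364 155  11  16  45] [ 632.2 -232.9  102.9] ((637.7003173828125, -239.8040771484375), 21.157344818115234)
 z103 [367 197   9  17 105] [ 518.2 -240.2  102.4] ((518.1351928710938, -247.11572265625), 22.35235023498535)
 z>135 [340 148  12  14 114] [ 636.6 -158.1  173.1] 195.21147626549327
 z>135 [371 149  12  14 107] [ 636.5 -241.   173. ] 195.01372409813177
s0 lid ((577.418212890625, 201.58468627929688), (258.3700866699219, 261.1214294433594), 87.66211700439453) [[442.0, 78.0], [703.0, 67.0], [713.0, 325.0], [452.0, 336.0]] 112.24216528333791
susan ((569.831298828125, -210.3489227294922), 130.1631317138672) 27.455475298605162
 z103 [191 268  15  15 117] [ 520.6 -241.7  101.7] ((518.9503784179688, -249.1376953125), 22.72822380065918)
 z103 [250 278  22  19 106] [ 649.5 -170.9  103.2] ((642.346923828125, -163.3131561279297), 24.763566970825195)
 z103 [238 303   6  15  27] [ 655.3 -236.3  103. ] ((649.328857421875, -237.6302032470703), 15.79159927368164)
 z>135 [254 266  13  19 184] [ 645.  -165.2  171.1] 195.20152649426208
 z>135 [227 292  11  17  87] [ 646.  -244.1  175.7] 194.43477467514185
[490.84223505 223.16009596  -3.00078175] [423.48750994 280.67265897  -0.88700013]
```

View pics/crop0.png

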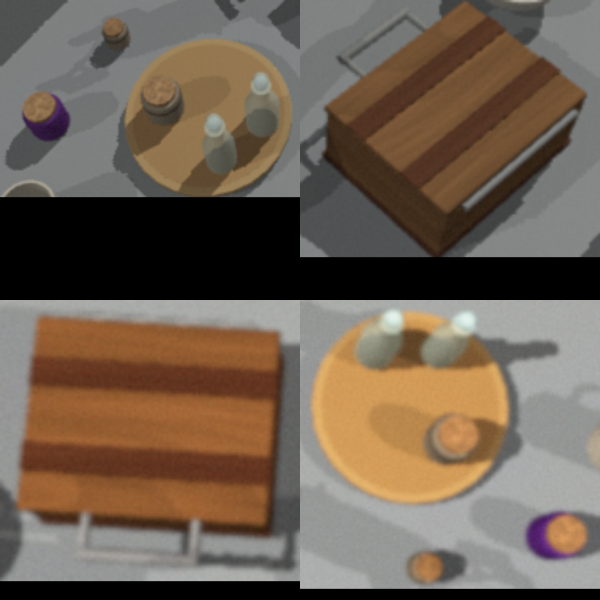

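The crop confirms it: the grey-brown banded crock is on the susan (top 374,207). The purple pot and the small one stand on the table and stay there. Next I refine the lid, handle and crock from both views.

```bash
python3 - <<'E'
from h import *
for f in('t0','s0'):
    P,m=cloud(f)
    k=(m&(abs(P[...,2]-112)<6)&(P[...,1]>30)&(P[...,1]<400)&(P[...,0]>400)&(P[...,0]<750)).astype(np.uint8)
    k2=cv2.morphologyEx(k,cv2.MORPH_OPEN,np.ones((13,13)))
    n,l,st,ce=cv2.connectedComponentsWithStats(k2); i=1+np.argmax(st[1:,4]); Q=P[l==i]
    rc=cv2.minAreaRect(Q[:,:2].astype(np.float32)); print(f,rc,cv2.boxPoints(rc).round(1).tolist())
    # crock rim pixels at top
    yaw=np.radians(-2.5); c,s=np.cos(yaw),np.sin(yaw)
    # handle: elevated pixels in front of lid
    H=m&(P[...,2]>92)&(P[...,2]<120)&(P[...,0]<485)&(P[...,0]>400)&(P[...,1]>100)&(P[...,1]<300)
    Q=P[H]; 
    lx=(Q[:,0])*c+Q[:,1]*s; ly=-Q[:,0]*s+Q[:,1]*c
    print(' handle n',len(Q),'front frame x',np.percentile(lx,[2,10,25,50,75]).round(1),'y',np.percentile(ly,[2,98]).round(1))
    b=lx<np.percentile(lx,2)+16; q=Q[b]; print(' bar mean',q.mean(0).round(1),'fit slope',np.polyfit(q[:,1],q[:,0],1).round(3),'z pct',np.percentile(q[:,2],[50,90]).round(1))
    k=m&(P[...,2]>60)&(P[...,2]<112)&(P[...,0]>480)&(P[...,0]<570)&(P[...,1]>-290)&(P[...,1]<-210)
    Q=P[k]; t=Q[Q[:,2]>97]; print(' crock cork',cv2.minEnclosingCircle(t[:,:2].astype(np.float32)),t[:,2].max(),' all>60',cv2.minEnclosingCircle(Q[:,:2].astype(np.float32)),len(Q))
E
```

```text
t0 ((586.30615234375, 235.8594970703125), (128.37261962890625, 86.97097778320312), 89.8311996459961) [[542.5999755859375, 171.8000030517578], [629.5999755859375, 171.5], [630.0, 299.8999938964844], [543.0, 300.20001220703125]]
 handle n 305 front frame x [436.8 438.  440.5 445.1 450.1] y [167.5 287.2]
 bar mean [452.8 207.4 110.9] fit slope [4.40000e-02 4.43713e+02] z pct [111.3 114. ]
 crock cork ((518.3721313476562, -252.5771942138672), 24.25144386291504) 107.75306240570302  all>60 ((518.0936279296875, -251.53797912597656), 30.16356658935547) 400
s0 ((598.7972412109375, 200.63479614257812), (224.33460998535156, 173.88133239746094), 52.02933883666992) [[461.20001220703125, 165.6999969482422], [598.2999877929688, 58.70000076293945], [736.2999877929688, 235.60000610351562], [599.2999877929688, 342.6000061035156]]
 handle n 259 front frame x [439.2 441.6 445.  449.  451.8] y [165.7 285.6]
 bar mean [456.2 203.3 110.5] fit slope [5.10000e-02 4.45786e+02] z pct [110.8 113.8]
 crock cork ((519.4862670898438, -253.83067321777344), 23.889240264892578) 106.49300000580727  all>60 ((520.2693481445312, -254.1868438720703), 30.31018829345703) 581
```

>>> drive_tool:
  deltas:
    - [0, 0, 0, -0.117]
    - [0, 0, 0, -0.117]
    - [0, 0, 0, -0.117]
    - [0, 0, 0, -0.117]
    - [0, 0, 0, -0.117]
    - [0, 0, 0, -0.117]
    - [0, 0, 0, -0.117]
    - [0, 0, 0, -0.117]
    - [0, 0, 0, -0.117]
    - [0, 0, 0, -0.113]
  jaw: 0.62
  force: 40

```text
clock: 0.93
eef_pos: [219.9, -584.7, 247.8]
tcp_rot: [-3.141, -0.001, 1.532]
contact_force: [-0.0, -0.2, -0.8]
opening: 0.382
```

```bash
cat >> h.py <<'E'
from scipy.spatial.transform import Rotation as Ro
def to(x,y,z,yaw=None):
    s=r.sense(); M=Ro.from_euler('xyz',s['tcp_rot']).as_matrix()
    print('t',round(s['clock'],2),'pos',np.round(s['eef_pos'],1),'rot',np.round(s['tcp_rot'],3),'F',np.round(s['contact_force'],1),'open',round(s['opening'],3))
    print('tool delta cm',np.round(M.T@(np.array([x,y,z])-s['eef_pos'])/10,2))
YAW=-0.045; HG=np.array([699.5,195.7])
def ch(dx,dy,z): # hinge frame -> world
    c,s=np.cos(YAW),np.sin(YAW); return HG[0]+c*dx-s*dy,HG[1]+s*dx+c*dy,z
E
python3 -c "
from h import *
to(*ch(-245,0,200))"
```

```text
t 0.93 pos [ 219.9 -584.7  247.8] rot [-3.141e+00 -1.000e-03  1.532e+00] F [-0.  -0.2 -0.8] open 0.382
tool delta cm [80.   20.37  4.84]
```

>>> drive_tool:
  deltas:
    - [3.3, 0.8, 0.1, 0]
    - [3.3, 0.8, 0.1, 0]
    - [3.3, 0.8, 0.1, 0]
    - [3.3, 0.8, 0.1, 0]
    - [3.3, 0.8, 0.1, 0]
    - [3.3, 0.8, 0.1, 0]
    - [3.3, 0.8, 0.1, 0]
    - [3.3, 0.8, 0.1, 0]
    - [3.3, 0.8, 0.1, 0]
    - [3.3, 0.8, 0.1, 0]
    - [3.3, 0.8, 0.1, 0]
    - [3.3, 0.8, 0.1, 0]

```text
clock: 1.93
eef_pos: [333.7, -192.1, 236.2]
tcp_rot: [3.142, -0.0, 1.525]
contact_force: [1.0, -0.3, -0.1]
opening: 0.381
```

>>> drive_tool:
  deltas:
    - [3.3, 0.8, 0.1, 0]
    - [3.3, 0.8, 0.1, 0]
    - [3.3, 0.8, 0.1, 0]
    - [3.3, 0.8, 0.1, 0]
    - [3.3, 0.8, 0.1, 0]
    - [3.3, 0.8, 0.1, 0]
    - [3.3, 0.8, 0.1, 0]
    - [3.3, 0.8, 0.1, 0]
    - [3.3, 0.8, 0.1, 0]
    - [3.3, 0.8, 0.1, 0]
    - [3.3, 0.8, 0.1, 0]
    - [0, 0, 0, 0]

```text
clock: 2.93
eef_pos: [439.6, 169.6, 225.3]
tcp_rot: [3.14, -0.002, 1.528]
contact_force: [0.2, 0.6, 0.9]
opening: 0.381
```

```bash
python3 -c "
from h import *
to(*ch(-245,0,106))
snap('wrist','w1')"
```

```text
t 2.93 pos [439.6 169.6 225.3] rot [ 3.140e+00 -2.000e-03  1.528e+00] F [0.2 0.6 0.9] open 0.381
tool delta cm [ 3.74  1.33 11.94]
```

View pics/w1.png

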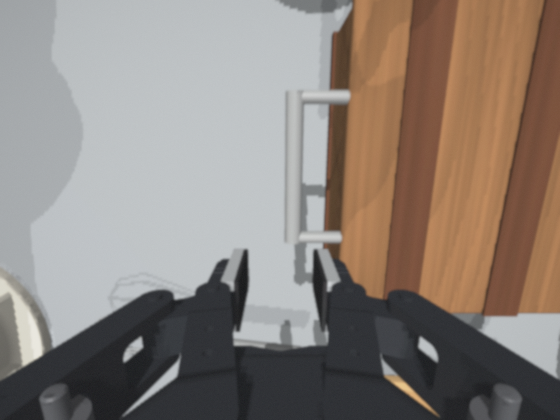

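The wrist view shows the bar running vertically, with ends at about (295,92) and (293,243) and its middle at (294,167).

```bash
python3 -c "
from h import *
for v in (110,140,167,200,228): print(px('w1',294.5,v),px('w1',294.5,v,106))
a,b=px('w1',295,90,106),px('w1',292.5,243,106);print(a,b,(a+b)/2)
# lid front edge
print(px('w1',350,130,112),px('w1',341,240,112)); to(*((a+b)/2))"
```

```text
[455.11066676 251.05064856 114.72696169] [455.54452626 251.63498831 106.        ]
[454.52209693 229.40442073 113.5703132 ] [454.87793178 229.22127535 106.        ]
[453.92543433 208.87947452 113.28200524] [454.24909521 208.07714251 106.        ]
[453.11812207 182.61495177 113.83085177] [453.44042444 180.8862266  106.        ]
[452.40634526 159.15958488 114.12846298] [452.71698242 156.56106011 106.        ]
[456.3493958  265.96884997 106.        ] [450.59304033 143.09714344 106.        ] [453.47121806 204.53299671 106.        ]
[497.11924912 235.00191509 112.        ] [491.12707803 146.27927863 112.        ]
t 2.98 pos [438.5 167.4 225. ] rot [-3.142 -0.     1.529] F [ 0.1 -1.   0.2] open 0.379
tool delta cm [ 3.77  1.34 11.9 ]
```

>>> drive_tool:
  deltas:
    - [1.9, 0.7, 1, 0]
    - [1.9, 0.65, 1, 0]
    - [0, 0, 2, 0]
    - [0, 0, 2, 0]
    - [0, 0, 1.5, 0]
    - [0, 0, 1.5, 0]
    - [0, 0, 1.5, 0]
    - [0, 0, 1.5, 0]
    - [0, 0, 0, 0]

```text
clock: 3.73
eef_pos: [451.2, 200.7, 102.9]
tcp_rot: [-3.137, 0.002, 1.525]
contact_force: [-1.0, -0.1, 0.4]
opening: 0.378
```

>>> drive_tool:
  deltas:
    - [0, 0, 0, 0]
    - [0, 0, 0, 0]
    - [0, 0, 0, 0]
    - [0, 0, 0, 0]
    - [0, 0, 0, 0]
  jaw: 1
  force: 30

```text
clock: 4.15
eef_pos: [452.1, 201.7, 105.6]
tcp_rot: [-3.14, 0.001, 1.526]
contact_force: [-6.3, -2.0, -1.1]
opening: 0.152
```

```bash
python3 -c "
from h import *
to(*ch(-245,0,106))
p=lambda t:np.array([-245*np.cos(t)+6*np.sin(t),-(245*np.sin(t)+6*np.cos(t))])/10
T=np.arange(0,1.4601,1.46/30); print(np.diff([p(t) for t in T],axis=0).round(2).tolist())"
```

```text
t 4.15 pos [452.1 201.7 105.6] rot [-3.140e+00  1.000e-03  1.526e+00] F [-6.3 -2.  -1.1] open 0.152
tool delta cm [ 0.51  0.24 -0.04]
[[0.06, -1.19], [0.12, -1.19], [0.17, -1.18], [0.23, -1.17], [0.29, -1.16], [0.34, -1.14], [0.4, -1.12], [0.45, -1.1], [0.51, -1.08], [0.56, -1.05], [0.61, -1.03], [0.66, -0.99], [0.71, -0.96], [0.75, -0.93], [0.8, -0.89], [0.84, -0.85], [0.88, -0.81], [0.92, -0.76], [0.95, -0.72], [0.99, -0.67], [1.02, -0.62], [1.05, -0.57], [1.07, -0.52], [1.1, -0.47], [1.12, -0.41], [1.14, -0.36], [1.15, -0.3], [1.17, -0.25], [1.18, -0.19], [1.19, -0.13]]
```

>>> drive_tool:
  deltas:
    - [0, 0.06, -1.2, 0]
    - [0, 0.12, -1.2, 0]
    - [0, 0.17, -1.2, 0]
    - [0, 0.23, -1.17, 0]
    - [0, 0.29, -1.16, 0]
    - [0, 0.34, -1.14, 0]
    - [0, 0.4, -1.12, 0]
    - [0, 0.45, -1.1, 0]
    - [0, 0.51, -1.08, 0]
    - [0, 0.56, -1.05, 0]

```text
clock: 4.98
eef_pos: [482.0, 200.3, 219.9]
tcp_rot: [-3.137, 0.001, 1.526]
contact_force: [-10.0, -0.2, 0.5]
opening: 0.153
```

>>> drive_tool:
  deltas:
    - [0, 0.61, -1.03, 0]
    - [0, 0.66, -1.0, 0]
    - [0, 0.71, -0.96, 0]
    - [0, 0.75, -0.93, 0]
    - [0, 0.8, -0.89, 0]
    - [0, 0.84, -0.85, 0]
    - [0, 0.88, -0.81, 0]
    - [0, 0.92, -0.76, 0]
    - [0, 0.95, -0.72, 0]
    - [0, 0.99, -0.67, 0]

```text
clock: 5.82
eef_pos: [562.6, 196.7, 309.0]
tcp_rot: [-3.137, 0.001, 1.526]
contact_force: [-11.3, -4.5, 11.2]
opening: 0.152
```

>>> drive_tool:
  deltas:
    - [0, 1.02, -0.62, 0]
    - [0, 1.05, -0.57, 0]
    - [0, 1.07, -0.52, 0]
    - [0, 1.1, -0.47, 0]
    - [0, 1.12, -0.41, 0]
    - [0, 1.14, -0.36, 0]
    - [0, 1.15, -0.3, 0]
    - [0, 1.1, -0.25, 0]
    - [0, 0, 0, 0]

```text
clock: 6.57
eef_pos: [654.9, 192.5, 343.2]
tcp_rot: [3.138, 0.0, 1.525]
contact_force: [-1.7, -4.5, 7.3]
opening: 0.147
```

```bash
python3 -c "
from h import *
to(*ch(-23.5,0,342))"
```

```text
t 6.57 pos [654.9 192.5 343.2] rot [3.138 0.    1.525] F [-1.7 -4.5  7.3] open 0.147
tool delta cm [0.53 2.09 0.12]
```

>>> drive_tool:
  deltas:
    - [0, 0.5, -0.1, 0]
    - [0, 0.5, -0.08, 0]
    - [0, 0.5, -0.04, 0]
    - [0, 0.4, 0, 0]
    - [0, 0.2, 0, 0]
    - [0, 0, 0, 0]

```text
clock: 7.07
eef_pos: [673.6, 191.6, 345.2]
tcp_rot: [3.141, 0.001, 1.525]
contact_force: [-6.7, -3.8, 10.3]
opening: 0.149
```

>>> drive_tool:
  deltas:
    - [0, 0.3, 0, 0]
    - [0, 0.2, 0, 0]
    - [0, 0, 0, 0]
    - [0, 0, 0, 0]

```text
clock: 7.4
eef_pos: [675.4, 191.6, 345.3]
tcp_rot: [-3.136, 0.001, 1.526]
contact_force: [-20.6, -3.2, 15.5]
opening: 0.149
```

>>> drive_tool:
  deltas:
    - [0, 0, 0, 0]
    - [0, 0, 0, 0]
    - [0, 0, 0, 0]
    - [0, 0, 0, 0]
  jaw: 0.6

```text
clock: 7.73
eef_pos: [679.2, 192.3, 343.2]
tcp_rot: [3.14, -0.0, 1.526]
contact_force: [-0.6, -0.5, -0.4]
opening: 0.399
```

```bash
python3 - <<'E'
from h import *
to(*ch(-23.5,0,400)); 
a,d,p=snap('scene','s2'); b,d,p=snap('top','t2')
o=np.hstack([cv2.resize(a[60:260,270:430],(400,500)),cv2.resize(b[100:240,140:280],(400,500))])
cv2.imwrite('pics/c2.png',o[:,:,::-1])
P,m=cloud('s2')
E
```

```text
t 7.73 pos [679.2 192.3 343.2] rot [ 3.14  -0.     1.526] F [-0.6 -0.5 -0.4] open 0.399
tool delta cm [ 0.44 -0.33 -5.68]
```

View pics/c2.png

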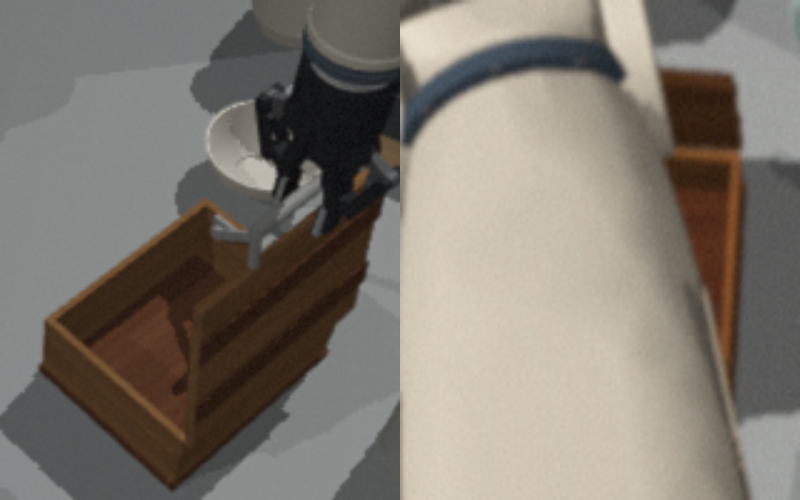

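The lid stands open and the jaws are clear of the bar. The bar is at about (265,215) in the scene crop. I'll move up and away, then check the stay.

>>> drive_tool:
  deltas:
    - [0, 0, -2, 0]
    - [0, 0, -2, 0]
    - [0, 0, -2, 0]
    - [-1, -0.4, -1, 0]
    - [-3.7, -1.1, 0, 0]
    - [-3.7, -1.1, 0, 0]
    - [-3.7, -1.1, 0, 0]
    - [-3.7, -1.1, 0, 0]
    - [-3.7, -1.1, 0, 0]
    - [-3.7, -1.1, 0.5, 0]
    - [-3.7, -1.1, 1, 0]
    - [-3.7, -1.1, 1, 0]
  jaw: 0

```text
clock: 8.83
eef_pos: [571.9, -111.4, 387.7]
tcp_rot: [3.141, 0.0, 1.526]
contact_force: [0.1, -1.4, 0.2]
opening: 0.998
```

>>> drive_tool:
  deltas:
    - [-3.7, -1.1, 1, 0]
    - [-3.7, -1.1, 2, 0]
    - [-3.7, -1.1, 2, 0]
    - [-3.5, -1.1, 2, 0]
    - [0, 0, 1, 0]
    - [0, 0, 0, 0]

```text
clock: 9.33
eef_pos: [521.2, -251.4, 306.6]
tcp_rot: [-3.137, -0.002, 1.522]
contact_force: [1.0, 0.9, 0.3]
opening: 0.998
```

```bash
python3 - <<'E'
from h import *
to(519,-253,73)
snap('wrist','w3'); b,d,p=snap('top','t3'); a,d,p=snap('scene','s3')
w=load('w3')['im']
o=np.hstack([cv2.resize(b[110:240,145:275],(400,400)),cv2.resize(w,(400,300))[[*range(300)]+[299]*100]])
cv2.imwrite('pics/c3.png',o[:,:,::-1])
P,m=cloud('t3'); c,s=np.cos(YAW),np.sin(YAW)
X=P[...,0]-HG[0];Y=P[...,1]-HG[1]; lx=c*X+s*Y; ly=-s*X+c*Y
k=m&(lx<-40)&(lx>-185)&(ly>60)&(ly<112)&(P[...,2]>110)
print('knob-ish',k.sum()); 
for y0 in range(66,112,6):
    q=k&(ly>y0)&(ly<=y0+6); print(y0,[(int(a),int(b)) for a,b in zip(lx[q],P[...,2][q])][:14])
E
```

```text
t 9.33 pos [ 521.2 -251.4  306.6] rot [-3.137e+00 -2.000e-03  1.522e+00] F [1.  0.9 0.3] open 0.998
tool delta cm [-0.21 -0.11 23.36]
knob-ish 175
66 []
72 [(-89, 146), (-88, 144), (-91, 145), (-91, 145), (-88, 133), (-95, 147), (-94, 146), (-91, 134), (-98, 151), (-97, 144), (-94, 135), (-100, 148), (-99, 144), (-96, 133)]
78 [(-89, 144), (-90, 148), (-92, 146), (-92, 146), (-94, 145), (-95, 147), (-98, 147), (-99, 151), (-99, 141), (-100, 146), (-102, 142), (-102, 143)]
84 [(-90, 146), (-89, 146), (-93, 147), (-92, 147), (-96, 149), (-95, 145), (-99, 150), (-98, 145), (-98, 147), (-101, 147), (-100, 143), (-100, 144), (-102, 142), (-102, 143)]
90 [(-90, 145), (-89, 144), (-94, 149), (-93, 146), (-96, 147), (-96, 146), (-95, 145), (-99, 148), (-98, 147), (-102, 150), (-100, 143), (-103, 142), (-102, 141)]
96 [(-40, 170), (-40, 172), (-42, 168), (-43, 170), (-45, 169), (-45, 167), (-48, 170), (-47, 166), (-51, 168), (-50, 167), (-54, 170), (-53, 167), (-56, 169), (-54, 163)]
102 [(-91, 146), (-94, 149), (-97, 149), (-100, 149), (-102, 147), (-103, 140), (-102, 139), (-106, 141), (-104, 136), (-108, 139), (-107, 136), (-104, 125), (-110, 134), (-109, 134)]
108 []
```

View pics/c3.png

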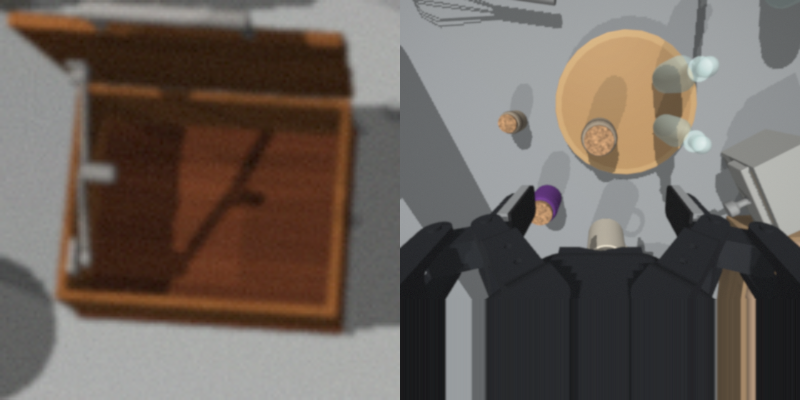

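The top crop (97,172) shows the knob with the stay straight. Its measured place (-95, 88, top 148 mm) matches the locked position. The wrist crop shows the crock at (599,138), which is full pixel (279,193).

```bash
python3 - <<'E'
from h import *
P,m=cloud('w3')
k=m&(P[...,2]>60)&(P[...,2]<112)&(np.hypot(P[...,0]-519,P[...,1]+253)<45)
Q=P[k]; print(len(Q),cv2.minEnclosingCircle(Q[:,:2].astype(np.float32))); t=Q[Q[:,2]>98]
print(cv2.minEnclosingCircle(t[:,:2].astype(np.float32)),np.median(t[:,2]),px('w3',279,193,103))
to(519,-253,70)
E
```

```text
2077 ((519.409423828125, -254.57330322265625), 30.233959197998047)
((519.448974609375, -254.53225708007812), 23.87784767150879) 103.72026312173391 [ 520.34823247 -250.24120426  103.        ]
t 9.48 pos [ 524.1 -249.7  310.3] rot [3.141 0.    1.526] F [0.2 0.2 0.1] open 1.0
tool delta cm [-0.35 -0.52 24.03]
```

>>> drive_tool:
  deltas:
    - [-0.2, -0.2, 2, 0]
    - [-0.2, -0.1, 2.5, 0]
    - [0, 0, 2.5, 0]
    - [0, 0, 2.5, 0]
    - [0, 0, 2, 0]
    - [0, 0, 1.5, 0]
    - [0, 0, 0, 0]

```text
clock: 10.07
eef_pos: [520.1, -252.2, 177.7]
tcp_rot: [-3.139, -0.001, 1.528]
contact_force: [-1.4, -0.1, 0.4]
opening: 1.002
```

```bash
python3 - <<'E'
from h import *
L=[]
for i in range(6): cams.grab_frame('top'); L.append(r.sense()['eef_pos'])
L=np.array(L);print(L.round(1).tolist(),L.mean(0)); to(519.4,-254,70)
E
```

```text
[[520.8, -252.7, 179.3], [521.5, -253.2, 180.5], [521.8, -253.7, 181.2], [521.9, -253.9, 181.4], [521.8, -254.1, 181.4], [521.6, -254.1, 181.2]] [ 521.57526324 -253.62508792  180.83267416]
t 10.37 pos [ 521.6 -254.1  181.2] rot [3.139e+00 1.000e-03 1.526e+00] F [ 0.  -0.9  0.5] open 1.0
tool delta cm [ 1.000e-02 -2.500e-01  1.112e+01]
```

>>> drive_tool:
  deltas:
    - [0, -0.2, 1.5, 0]
    - [0, 0, 2.1, 0]
    - [0, 0, 2.5, 0]
    - [0, 0, 2.0, 0]
    - [0, 0, 1.5, 0]
    - [0, 0, 1.5, 0]
    - [0, 0, 1, 0]
    - [0, 0, 0, 0]
    - [0, 0, 0, 0]

```text
clock: 11.12
eef_pos: [518.8, -254.0, 59.0]
tcp_rot: [3.142, 0.0, 1.526]
contact_force: [0.2, -0.3, -0.0]
opening: 1.001
```

>>> drive_tool:
  deltas:
    - [0, 0, 0, 0]
    - [0, 0, 0, 0]
    - [0, 0, 0, 0]
    - [0, 0, 0, 0]
    - [0, 0, 0, 0]
  jaw: 1
  force: 40

```text
clock: 11.53
eef_pos: [519.1, -254.3, 60.0]
tcp_rot: [3.14, 0.001, 1.526]
contact_force: [-2.6, 1.1, 6.3]
opening: 0.694
```

>>> drive_tool:
  deltas:
    - [0, 0, -0.5, 0]
    - [0, 0, -1, 0]
    - [0, 0, -2, 0]
    - [0, 0, -2.5, 0]
    - [0, 0, -3, 0]
    - [0, 0, -3, 0]
    - [0, 0, -2.5, 0]
    - [1, 0, -1.5, 0]
    - [2, 0, 0, 0]
    - [3, 0, 0, 0]
    - [3, 0, 0, 0]
    - [3, 0, 0, 0]

```text
clock: 12.53
eef_pos: [523.6, -133.0, 219.6]
tcp_rot: [3.141, 0.0, 1.525]
contact_force: [-0.5, 0.5, -3.3]
opening: 0.688
```

>>> drive_tool:
  deltas:
    - [3.2, 0, 0, 0]
    - [3.2, 0, 0, 0]
    - [3.2, 0.3, 0, 0]
    - [3.2, 0.4, 0, 0]
    - [3.2, 0.4, 0, 0]
    - [3.2, 0.6, 0, 0]
    - [3.0, 0.6, 0, 0]
    - [3, 0.6, 0, 0]
    - [2, 0.6, 0, 0]
    - [1.5, 0, 0, 0]
    - [0.5, 0, 0, 0]
    - [0, 0, 0, 0]

```text
clock: 13.53
eef_pos: [571.6, 156.7, 218.8]
tcp_rot: [-3.141, 0.0, 1.527]
contact_force: [0.4, 0.4, -2.3]
opening: 0.694
```

```bash
python3 - <<'E'
from h import *
for i in range(3): snap('wrist','w4')
to(*ch(-128,-45,42))
a,d,p=snap('scene','s4')
w=load('w4')['im']
cv2.imwrite('pics/c4.png',np.hstack([cv2.resize(a[60:260,180:430],(400,320)),cv2.resize(w,(400,320))])[:,:,::-1])
E
```

```text
t 13.68 pos [571.6 154.9 218.7] rot [-3.141e+00  1.000e-03  1.525e+00] F [ 0.  -1.1 -4.2] open 0.69
tool delta cm [ 0.16 -0.2  17.67]
```

View pics/c4.png

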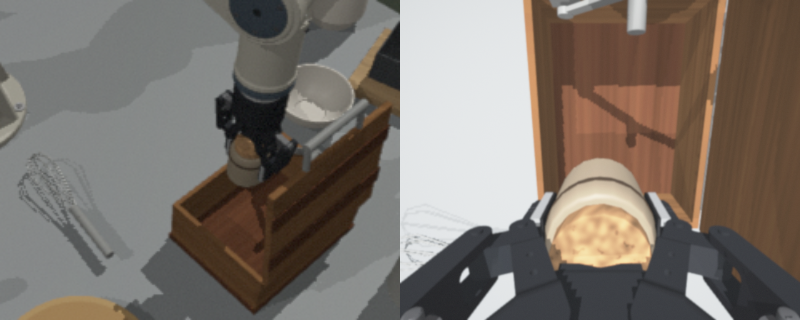

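>>> drive_tool:
  deltas:
    - [0.1, -0.2, 1, 0]
    - [0, 0, 2, 0]
    - [0, 0, 2.5, 0]
    - [0, 0, 2.5, 0]
    - [0, 0, 2.5, 0]
    - [0, 0, 2, 0]
    - [0, 0, 1.5, 0]
    - [0, 0, 1.5, 0]
    - [0, 0, 1.0, 0]
    - [0, 0, 0, 0]
    - [0, 0, 0, 0]

```text
clock: 14.65
eef_pos: [569.8, 156.7, 53.2]
tcp_rot: [-3.14, 0.0, 1.525]
contact_force: [-0.4, -0.1, -2.1]
opening: 0.692
```

>>> drive_tool:
  deltas:
    - [0, 0, 0.3, 0]
    - [0, 0, 0.3, 0]
    - [0, 0, 0.3, 0]
    - [0, 0, 0, 0]

```text
clock: 14.98
eef_pos: [570.1, 157.2, 44.5]
tcp_rot: [3.141, -0.0, 1.526]
contact_force: [-0.4, 0.2, -2.6]
opening: 0.693
```

>>> drive_tool:
  deltas:
    - [0, 0, 0.15, 0]
    - [0, 0, 0.15, 0]
    - [0, 0, 0.1, 0]
    - [0, 0, 0, 0]
    - [0, 0, 0, 0]

```text
clock: 15.4
eef_pos: [570.1, 157.2, 40.6]
tcp_rot: [-3.142, 0.0, 1.526]
contact_force: [0.1, 0.5, -3.7]
opening: 0.693
```

>>> drive_tool:
  deltas:
    - [0, 0, 0.1, 0]
    - [0, 0, 0.1, 0]
    - [0, 0, 0.1, 0]
    - [0, 0, 0, 0]

```text
clock: 15.73
eef_pos: [570.3, 157.3, 40.0]
tcp_rot: [3.141, -0.0, 1.526]
contact_force: [-8.9, -2.2, 24.9]
opening: 0.697
```

>>> drive_tool:
  deltas:
    - [0, 0, -0.15, 0]
    - [0, 0, 0, 0]

```text
clock: 15.9
eef_pos: [570.6, 157.4, 40.1]
tcp_rot: [3.14, -0.0, 1.526]
contact_force: [-3.7, -1.5, 13.4]
opening: 0.694
```

>>> drive_tool:
  deltas:
    - [0, 0, 0, 0]
    - [0, 0, 0, 0]
    - [0, 0, 0, 0]
    - [0, 0, 0, 0]
  jaw: 0.15

```text
clock: 16.23
eef_pos: [572.0, 157.5, 39.6]
tcp_rot: [3.138, -0.001, 1.526]
contact_force: [5.1, 0.5, 1.4]
opening: 0.848
```

>>> drive_tool:
  deltas:
    - [0, 0, -0.5, 0]
    - [0, 0, -1, 0]
    - [0, 0, -2, 0]
    - [0, 0, -2.5, 0]
    - [0, 0, -3, 0]
    - [0, 0, -3, 0]
    - [0, 0, -3, 0]
    - [0, 0, -2, 0]
    - [0, 0, 0, 0]

```text
clock: 16.98
eef_pos: [572.3, 157.8, 213.6]
tcp_rot: [3.135, -0.002, 1.526]
contact_force: [1.2, 0.1, 1.1]
opening: 0.85
```

```bash
python3 - <<'E'
from h import *
for i in range(3): snap('wrist','w5')
a,d,p=snap('scene','s5')
to(*ch(-120,86,180))
P,m=cloud('s5'); c,s=np.cos(YAW),np.sin(YAW)
for f in ('s5','w5'):
    P,m=cloud(f)
    X=P[...,0]-HG[0];Y=P[...,1]-HG[1]; lx=c*X+s*Y; ly=-s*X+c*Y
    k=m&(lx<-60)&(lx>-185)&(ly>-110)&(ly<30)&(P[...,2]>75)&(P[...,2]<90)
    if k.sum(): print(f,k.sum(),lx[k].mean(),ly[k].mean(),np.median(P[...,2][k]),cv2.minEnclosingCircle(np.stack([lx[k],ly[k]],1).astype(np.float32)))
w=load('w5')['im']
cv2.imwrite('pics/c5.png',np.hstack([cv2.resize(a[100:260,250:430],(400,355)),cv2.resize(w,(400,355))])[:,:,::-1])
E
```

```text
t 17.18 pos [569.3 156.9 207.8] rot [-3.140e+00  1.000e-03  1.526e+00] F [ 0.3 -0.1 -0.2] open 0.85
tool delta cm [13.06  0.84  2.77]
s5 232 -124.34013174938526 -45.87022186032791 82.40200196315291 ((-125.83231353759766, -44.97890853881836), 25.581567764282227)
w5 2336 -125.53206574834569 -43.408441751621076 83.7678279241182 ((-125.49386596679688, -44.498329162597656), 23.879405975341797)
```

View pics/c5.png

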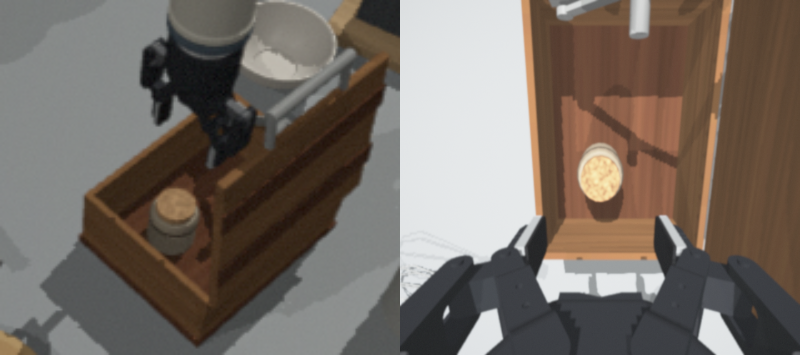

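The crock stands upright at (-125, -45) in the chest frame with its top at 83 mm. Next is the knee: I press it with the rear finger, jaws half open, so the gripper body stays clear of the lid.

>>> drive_tool:
  deltas:
    - [1, 0.2, 0, 0]
    - [2, 0, 0, 0]
    - [2.5, 0, 0, 0]
    - [2.5, 0, 0, 0]
    - [2.5, 0, 0, 0]
    - [1.5, 0, 0, 0]
    - [1, 0, 1, 0]
    - [0, 0, 0.5, 0]
    - [0, 0, 0, 0]
    - [0, 0, 0, 0]
  jaw: 0.4

```text
clock: 18.02
eef_pos: [577.4, 285.8, 192.9]
tcp_rot: [-3.14, 0.001, 1.526]
contact_force: [-0.2, -0.7, -0.1]
opening: 0.599
```

```bash
python3 - <<'E'
from h import *
for i in range(3): snap('wrist','w6')
to(*ch(-126,85,166))
a,d,p=snap('scene','s6'); w=load('w6')['im']
P,m=cloud('w6'); c,s=np.cos(YAW),np.sin(YAW)
X=P[...,0]-HG[0];Y=P[...,1]-HG[1]; lx=c*X+s*Y; ly=-s*X+c*Y
k=m&(lx<-70)&(lx>-120)&(ly>60)&(ly<100)&(P[...,2]>125)&(P[...,2]<155)
if k.sum(): print(k.sum(),np.percentile(lx[k],[2,50,98]),np.percentile(ly[k],[2,98]),P[...,2][k].max())
cv2.imwrite('pics/c6.png',np.hstack([cv2.resize(a[70:240,260:430],(400,400)),cv2.resize(w,(400,400))])[:,:,::-1])
E
```

```text
t 18.17 pos [578.2 286.  194.2] rot [3.142 0.    1.525] F [1.1 0.1 1.2] open 0.605
tool delta cm [ 0.02 -0.08  2.82]
1166 [-102.19326939  -95.11771698  -75.21497871] [73.21895149 99.94670019] 154.9931637737816
```

View pics/c6.png

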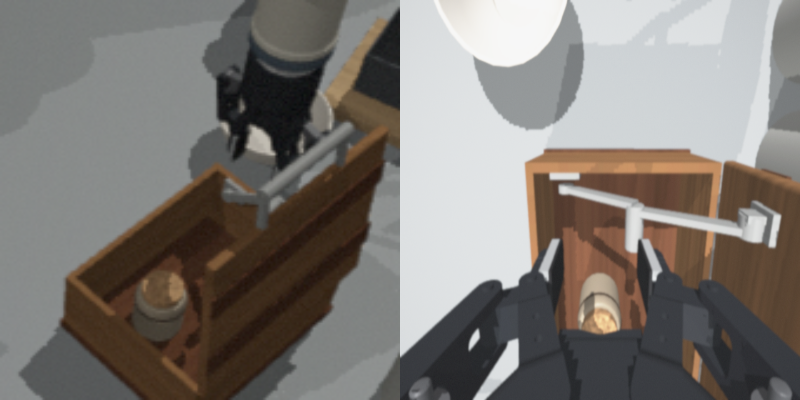

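The rear finger tip stands over the knob: the tip is at about (645,250) in the wrist crop and the knob runs from (634,205) to (634,250).

>>> drive_tool:
  deltas:
    - [0, 0, 0.6, 0]
    - [0, 0, 0.8, 0]
    - [0, 0, 0.6, 0]
    - [0, 0, 0.5, 0]
    - [0, 0, 0.5, 0]
    - [0, 0, 0.5, 0]
    - [0, 0, 0, 0]

```text
clock: 18.8
eef_pos: [577.6, 286.8, 157.9]
tcp_rot: [-3.141, 0.001, 1.526]
contact_force: [0.6, -0.6, 1.2]
opening: 0.602
```

>>> drive_tool:
  deltas:
    - [0, 0, 0.4, 0]
    - [0, 0, 0.4, 0]
    - [0, 0, 0.3, 0]
    - [0, 0, 0, 0]

```text
clock: 19.13
eef_pos: [577.5, 286.8, 147.3]
tcp_rot: [-3.141, 0.001, 1.526]
contact_force: [0.5, -0.1, -0.2]
opening: 0.599
```

>>> drive_tool:
  deltas:
    - [0, 0, 0.3, 0]
    - [0, 0, 0.3, 0]
    - [0, 0, 0.3, 0]
    - [0, 0, 0, 0]

```text
clock: 19.47
eef_pos: [577.6, 286.8, 138.3]
tcp_rot: [-3.141, 0.0, 1.526]
contact_force: [0.1, 0.5, 0.1]
opening: 0.599
```

```bash
python3 - <<'E'
from h import *
snap('wrist','w7');snap('scene','s7')
P,m=cloud('w7'); c,s=np.cos(YAW),np.sin(YAW)
X=P[...,0]-HG[0];Y=P[...,1]-HG[1]; lx=c*X+s*Y; ly=-s*X+c*Y
for y0 in range(60,116,6):
    q=m&(ly>y0)&(ly<=y0+6)&(lx>-180)&(lx<-45)&(P[...,2]>60)&(P[...,2]<190)
    A=lx[q];Z=P[...,2][q]; b=np.round(A/8)*8
    print(y0,[(int(v),int(Z[b==v].max()),int((b==v).sum())) for v in np.unique(b)])
to(0,0,0)
w=load('w7')['im']; cv2.imwrite('pics/c7.png',cv2.resize(w[150:400,130:480],(700,500))[:,:,::-1])
E
```

```text
60 []
66 []
72 [(-176, 189, 212), (-168, 189, 227), (-152, 161, 100), (-96, 161, 102), (-80, 189, 331), (-72, 189, 112), (-64, 186, 29)]
78 [(-176, 189, 723), (-168, 188, 423), (-160, 179, 41), (-152, 163, 240), (-96, 163, 236), (-88, 180, 88), (-80, 189, 503), (-72, 189, 656), (-64, 186, 75)]
84 [(-176, 183, 296), (-168, 182, 460), (-160, 179, 66), (-152, 165, 290), (-96, 165, 288), (-88, 180, 127), (-80, 183, 538), (-72, 184, 239)]
90 [(-176, 189, 123), (-168, 189, 831), (-160, 179, 315), (-152, 167, 387), (-96, 167, 389), (-88, 180, 514), (-80, 189, 949), (-72, 189, 31), (-64, 150, 10), (-56, 159, 14), (-48, 165, 17)]
96 [(-176, 189, 908), (-168, 189, 266), (-160, 184, 668), (-152, 188, 1043), (-144, 189, 50), (-136, 111, 48), (-128, 114, 55), (-120, 117, 60), (-112, 121, 62), (-104, 187, 81), (-96, 189, 1237), (-88, 184, 686), (-80, 189, 774), (-72, 189, 1300), (-64, 189, 720), (-56, 162, 593), (-48, 168, 621)]
102 [(-168, 99, 63), (-160, 101, 166), (-152, 189, 165), (-144, 189, 177), (-136, 111, 143), (-128, 114, 152), (-120, 117, 162), (-112, 120, 171), (-104, 189, 230), (-96, 189, 209), (-88, 132, 189), (-80, 130, 48)]
108 [(-176, 101, 35), (-168, 102, 81), (-160, 102, 76), (-152, 102, 79), (-144, 102, 35)]
114 [(-176, 102, 129), (-168, 102, 155), (-160, 103, 153), (-152, 102, 153), (-144, 102, 122), (-136, 102, 98), (-128, 102, 104), (-120, 102, 103), (-112, 102, 100), (-104, 101, 103), (-96, 102, 97), (-88, 102, 104), (-80, 102, 99), (-72, 102, 100), (-64, 102, 104), (-56, 102, 98), (-48, 102, 91)]
t 19.57 pos [577.9 286.9 138.9] rot [-3.141  0.     1.526] F [-0.5  0.2  0.1] open 0.6
tool delta cm [-31.26 -56.44  13.91]
```

View pics/c7.png

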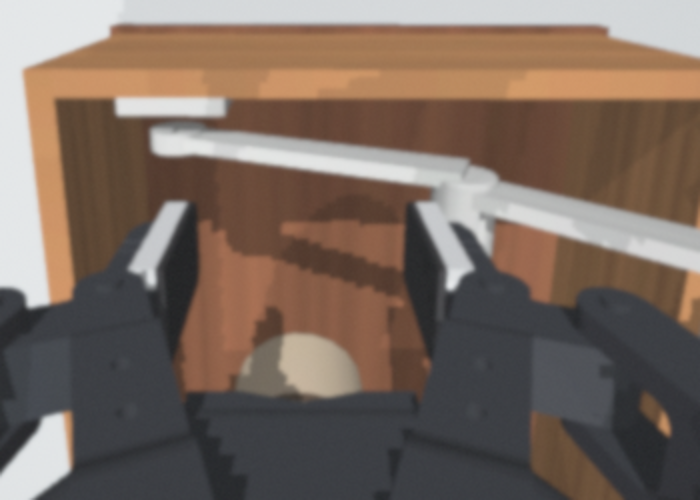

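```bash
python3 - <<'E'
from h import *
c,s=np.cos(YAW),np.sin(YAW)
for x,y in [(425,207),(438,215),(445,240),(460,275),(415,250),(480,265),(450,190),(470,185),(480,225),(488,245),(465,205),(300,140),(180,220)]:
    q=px('w7',130+x/2,150+y/2); X,Y=q[:2]-HG; print((x,y),[round(v) for v in (c*X+s*Y,-s*X+c*Y,q[2])])
E
```

```text
(425, 207) [-96, 97, 133]
(438, 215) [-93, 96, 136]
(445, 240) [-95, 97, 151]
(460, 275) [-95, 96, 163]
(415, 250) [-99, 89, 139]
(480, 265) [-89, 93, 154]
(450, 190) [-90, 100, 131]
(470, 185) [-85, 102, 131]
(480, 225) [-82, 91, 131]
(488, 245) [-79, 86, 130]
(465, 205) [-86, 97, 131]
(300, 140) [-125, 104, 103]
(180, 220) [-151, 97, 140]
```

The press has begun: the knob top has gone from 148 to 131 mm and moved back to about -85, while the finger tip sits at about -95. I'll centre the finger on the knob before pressing further.

>>> drive_tool:
  deltas:
    - [0, 0, -0.6, 0]
    - [0, 0, 0, 0]
    - [0, 0.4, 0, 0]
    - [0, 0.4, 0, 0]
    - [0, 0, 0, 0]
    - [0, 0, 0.3, 0]
    - [0, 0, 0.4, 0]
    - [0, 0.05, 0.4, 0]
    - [0, 0.05, 0.4, 0]
    - [0, 0.05, 0.3, 0]
    - [0, 0, 0, 0]

```text
clock: 20.48
eef_pos: [586.7, 286.3, 125.9]
tcp_rot: [-3.14, 0.001, 1.526]
contact_force: [0.2, -0.7, 0.0]
opening: 0.598
```

```bash
python3 - <<'E'
from h import *
snap('wrist','w8'); to(0,0,0)
P,m=cloud('w8'); c,s=np.cos(YAW),np.sin(YAW)
X=P[...,0]-HG[0];Y=P[...,1]-HG[1]; lx=c*X+s*Y; ly=-s*X+c*Y
q=m&(ly>100.5)&(ly<106)&(lx>-160)&(lx<-60)&(P[...,2]>60)&(P[...,2]<150)
A=lx[q];Z=P[...,2][q]; b=np.round(A/6)*6
print([(int(v),int(np.median(Z[b==v])),int((b==v).sum())) for v in np.unique(b)])
w=load('w8')['im']; cv2.imwrite('pics/c8.png',cv2.resize(w[150:400,130:480],(700,500))[:,:,::-1])
E
```

```text
t 20.53 pos [586.7 286.3 126.1] rot [-3.140e+00  1.000e-03  1.526e+00] F [-0.4 -0.4  0.1] open 0.599
tool delta cm [-31.22 -57.3   12.75]
[(-162, 99, 29), (-156, 98, 174), (-150, 98, 143), (-144, 99, 141), (-138, 100, 149), (-132, 102, 148), (-126, 102, 150), (-120, 104, 154), (-114, 105, 156), (-108, 105, 158), (-102, 107, 157), (-96, 108, 163), (-90, 108, 171), (-84, 110, 181), (-78, 110, 135), (-72, 108, 50), (-66, 126, 4), (-60, 135, 2)]
```

>>> drive_tool:
  deltas:
    - [0, 0, 0.2, 0]
    - [0, 0, 0, 0]
    - [0, 0, -1, 0]
    - [0, -0.3, -2, 0]
    - [0, -0.5, -3, 0]
    - [0, -0.5, -3, 0]
    - [0, 0, -2, 0]
    - [0, 0, 0, 0]
    - [0, 0, 0, 0]

```text
clock: 21.28
eef_pos: [575.2, 287.5, 237.3]
tcp_rot: [3.139, -0.002, 1.526]
contact_force: [-0.3, -0.3, -1.2]
opening: 0.6
```

```bash
python3 - <<'E'
from h import *
cams.grab_frame('top');snap('wrist','w9');snap('scene','s9'); to(0,0,0)
c,s=np.cos(YAW),np.sin(YAW)
def L(f):
    P,m=cloud(f); X=P[...,0]-HG[0];Y=P[...,1]-HG[1]; return c*X+s*Y,-s*X+c*Y,P[...,2],m
lx,ly,Z,m=L('w9')
q=m&(ly>72)&(ly<100)&(lx>-130)&(lx<-60)&(Z>60)&(Z<155)
A=lx[q];z=Z[q]; b=np.round(A/6)*6
print('knob',[(int(v),int(np.percentile(z[b==v],90)),int((b==v).sum())) for v in np.unique(b)])
# handle / lid in scene: bar top
for f in('s2','s3','s9'):
    lx,ly,Z,m=L(f)
    k=m&(abs(ly)<62)&(lx>-110)&(lx<20)&(Z>315)&(Z<362); 
    print(f,k.sum(),np.percentile(lx[k],[5,50,95]).round(),np.percentile(Z[k],[5,50,98]).round())
E
```

```text
t 21.43 pos [573.9 286.8 234.1] rot [-3.140e+00  1.000e-03  1.526e+00] F [-0.2  0.4 -0.3] open 0.601
tool delta cm [-31.21 -56.    23.52]
knob [(-90, 108, 1), (-84, 113, 256), (-78, 118, 222), (-72, 129, 137), (-66, 139, 71), (-60, 144, 44)]
s2 433 [-41. -24.  10.] [329. 348. 360.]
s3 388 [-32. -24. -20.] [321. 348. 352.]
s9 393 [-103.  -62.  -58.] [321. 341. 358.]
```

The knee stays broken: the knob rests at about (-82, top 112 mm) and the bar at about (-63, z 336), so the lid is near 1.28 rad. Next I retake the handle.

>>> drive_tool:
  deltas:
    - [0, 0, -2, 0]
    - [0, 0, -3, 0]
    - [0, 0, -3.5, 0]
    - [0, 0, -3.5, 0]
    - [0, 0, -3, 0]
    - [-1, 0.5, -1.5, 0]
    - [-2, 1.5, -0.5, 0]
    - [-2.5, 1.5, 0, 0]
    - [-2, 1.5, 0, 0]
    - [-1, 1, 0, 0]
    - [0, 0, 0, 0]
    - [0, 0, 0, 0]
  jaw: 0.6

```text
clock: 22.43
eef_pos: [630.6, 199.4, 403.8]
tcp_rot: [-3.139, 0.0, 1.524]
contact_force: [-0.2, -0.0, 1.3]
opening: 0.403
```

```bash
python3 - <<'E'
from h import *
cams.grab_frame('top');cams.grab_frame('top');snap('wrist','w10'); to(*ch(-63,0,334))
c,s=np.cos(YAW),np.sin(YAW)
P,m=cloud('w10'); X=P[...,0]-HG[0];Y=P[...,1]-HG[1]; lx,ly,Z=c*X+s*Y,-s*X+c*Y,P[...,2]
k=m&(abs(ly)<65)&(lx>-110)&(lx<0)&(Z>326)&(Z<362)
v,u=np.nonzero(k); print(k.sum(), np.percentile(u,[2,98]),np.percentile(v,[2,98]))
for y0 in range(-60,66,15):
    q=k&(ly>y0)&(ly<=y0+15)
    if q.sum()>5: print(y0,q.sum(),np.percentile(lx[q],[2,50,98]).round(1),np.percentile(Z[q],[50,98]).round(1))
E
```

```text
t 22.58 pos [630.  200.6 404.6] rot [-3.141 -0.     1.527] F [-0.   0.3 -0.4] open 0.401
tool delta cm [-0.18  0.67  7.06]
3658 [275. 296.] [148. 316.]
-60 368 [-71.3 -65.  -58.5] [343.5 345.2]
-45 368 [-71.3 -65.1 -58.7] [343.5 345.3]
-30 409 [-71.8 -65.1 -58.2] [343.3 345.3]
-15 444 [-71.9 -65.2 -58.4] [343.3 345.3]
0 458 [-71.9 -65.3 -58.7] [343.3 345.2]
15 502 [-71.8 -64.8 -58.2] [343.2 345.1]
30 524 [-71.8 -65.2 -58.4] [343.3 345.3]
45 562 [-71.7 -64.9 -58. ] [343.3 345.2]
```

The wrist depth puts the bar centre at (-65, z 337), with the bar level and parallel to the jaws.

>>> drive_tool:
  deltas:
    - [-0.2, 0.4, 0, 0]
    - [0, 0, 1, 0]
    - [0, 0, 1.5, 0]
    - [0, 0, 1.5, 0]
    - [0, 0, 1.5, 0]
    - [0, 0, 0.8, 0]
    - [0, 0, 0.6, 0]
    - [0, 0, 0, 0]
    - [0, 0, 0, 0]

```text
clock: 23.33
eef_pos: [634.6, 197.5, 336.3]
tcp_rot: [3.141, -0.0, 1.526]
contact_force: [0.3, 1.2, 0.1]
opening: 0.403
```

>>> drive_tool:
  deltas:
    - [0, 0, 0, 0]
    - [0, 0, 0, 0]
    - [0, 0, 0, 0]
    - [0, 0, 0, 0]
    - [0, 0, 0, 0]
  jaw: 1
  force: 30

```text
clock: 23.75
eef_pos: [634.8, 197.5, 337.2]
tcp_rot: [3.14, -0.001, 1.526]
contact_force: [-0.7, -0.8, 6.8]
opening: 0.151
```

```bash
python3 -c "
from h import *
to(*ch(-64.7,0,335))
p=lambda t:np.array([-245*np.cos(t)+6*np.sin(t),-(245*np.sin(t)+6*np.cos(t))])/10
T=np.linspace(1.28,0,33); print(np.diff([p(t) for t in T],axis=0).round(2).tolist())"
```

```text
t 23.75 pos [634.8 197.5 337.2] rot [ 3.140e+00 -1.000e-03  1.526e+00] F [-0.7 -0.8  6.8] open 0.151
tool delta cm [ 0.11 -0.    0.22]
[[-0.94, 0.28], [-0.93, 0.31], [-0.92, 0.35], [-0.9, 0.39], [-0.88, 0.42], [-0.87, 0.46], [-0.85, 0.49], [-0.83, 0.53], [-0.81, 0.56], [-0.78, 0.59], [-0.76, 0.62], [-0.73, 0.65], [-0.71, 0.68], [-0.68, 0.71], [-0.65, 0.73], [-0.62, 0.76], [-0.59, 0.78], [-0.56, 0.81], [-0.52, 0.83], [-0.49, 0.85], [-0.46, 0.87], [-0.42, 0.88], [-0.39, 0.9], [-0.35, 0.92], [-0.31, 0.93], [-0.28, 0.94], [-0.24, 0.95], [-0.2, 0.96], [-0.16, 0.97], [-0.12, 0.97], [-0.08, 0.98], [-0.04, 0.98]]
```

>>> drive_tool:
  deltas:
    - [0, -0.94, 0.28, 0]
    - [0, -0.93, 0.31, 0]
    - [0, -0.92, 0.35, 0]
    - [0, -0.9, 0.39, 0]
    - [0, -0.88, 0.42, 0]
    - [0, -0.87, 0.46, 0]
    - [0, -0.85, 0.49, 0]
    - [0, -0.83, 0.53, 0]
    - [0, 0, 0, 0]

```text
clock: 24.5
eef_pos: [560.7, 200.8, 302.3]
tcp_rot: [-3.138, 0.0, 1.526]
contact_force: [-2.1, 2.9, 1.4]
opening: 0.15
```

>>> drive_tool:
  deltas:
    - [0, -0.81, 0.56, 0]
    - [0, -0.78, 0.59, 0]
    - [0, -0.76, 0.62, 0]
    - [0, -0.73, 0.65, 0]
    - [0, -0.71, 0.68, 0]
    - [0, -0.68, 0.71, 0]
    - [0, -0.65, 0.73, 0]
    - [0, -0.62, 0.76, 0]
    - [0, -0.59, 0.78, 0]
    - [0, -0.56, 0.81, 0]
    - [0, -0.52, 0.83, 0]
    - [0, -0.49, 0.85, 0]

```text
clock: 25.5
eef_pos: [483.9, 204.2, 217.3]
tcp_rot: [-3.142, -0.0, 1.526]
contact_force: [-0.2, 4.2, 0.9]
opening: 0.15
```

>>> drive_tool:
  deltas:
    - [0, -0.46, 0.87, 0]
    - [0, -0.42, 0.88, 0]
    - [0, -0.39, 0.9, 0]
    - [0, -0.35, 0.92, 0]
    - [0, -0.31, 0.93, 0]
    - [0, -0.28, 0.94, 0]
    - [0, -0.24, 0.95, 0]
    - [0, 0, 0, 0]

```text
clock: 26.17
eef_pos: [458.9, 205.2, 152.1]
tcp_rot: [-3.14, 0.0, 1.526]
contact_force: [-0.0, 6.6, -2.1]
opening: 0.15
```

```bash
python3 -c "
from h import *
cams.grab_frame('top')
to(*ch(-245,0,106))"
```

```text
t 26.22 pos [459.1 205.2 152.6] rot [-3.14   0.     1.526] F [-0.4  5.7 -2. ] open 0.151
tool delta cm [ 0.13 -0.43  4.66]
```

>>> drive_tool:
  deltas:
    - [0, -0.1, 0.6, 0]
    - [0, -0.1, 0.6, 0]
    - [0, -0.08, 0.6, 0]
    - [0, -0.07, 0.6, 0]
    - [0, -0.05, 0.5, 0]
    - [0, -0.03, 0.5, 0]
    - [0, -0.02, 0.4, 0]
    - [0, 0, 0.3, 0]
    - [0, 0, 0.2, 0]
    - [0, 0, 0.2, 0]
    - [0, 0, 0, 0]

```text
clock: 27.13
eef_pos: [452.7, 205.3, 107.5]
tcp_rot: [-3.136, 0.001, 1.525]
contact_force: [-8.1, 10.0, -0.9]
opening: 0.149
```

>>> drive_tool:
  deltas:
    - [0, 0, 0.1, 0]
    - [0, 0, 0.1, 0]
    - [0, 0, 0, 0]
    - [0, 0, 0, 0]

```text
clock: 27.47
eef_pos: [452.6, 205.3, 105.7]
tcp_rot: [-3.136, 0.001, 1.525]
contact_force: [-8.9, 10.3, -0.8]
opening: 0.154
```

>>> drive_tool:
  deltas:
    - [0, 0, 0.1, 0]
    - [0, 0, 0.1, 0]
    - [0, 0, 0.1, 0]
    - [0, 0, 0, 0]
    - [0, 0, 0, 0]

```text
clock: 27.88
eef_pos: [452.4, 205.3, 102.7]
tcp_rot: [-3.136, 0.001, 1.525]
contact_force: [-8.2, 11.5, -1.5]
opening: 0.155
```

```bash
python3 - <<'E'
from h import *
snap('scene','s11');snap('top','t11');to(*ch(-245,0,106))
c,s=np.cos(YAW),np.sin(YAW)
for f in('s0','s11','t0','t11'):
    P,m=cloud(f); X=P[...,0]-HG[0];Y=P[...,1]-HG[1]; lx,ly,Z=c*X+s*Y,-s*X+c*Y,P[...,2]
    o=[]
    for a,b in((-200,-170),(-160,-120),(-110,-60),(-50,-10)):
        k=m&(lx>a)&(lx<b)&(ly>-120)&(ly<-50)&(Z>80)&(Z<170); o.append((int(k.sum()),round(float(np.median(Z[k])),1) if k.any() else None))
    print(f,o)
E
```

```text
t 27.98 pos [452.5 205.3 102.7] rot [-3.136e+00  1.000e-03  1.525e+00] F [-8.1 10.6 -1.2] open 0.148
tool delta cm [ 0.15  0.22 -0.33]
s0 [(250, 111.6), (353, 113.1), (447, 112.2), (393, 111.9)]
s11 [(244, 113.6), (352, 114.9), (448, 113.5), (392, 112.0)]
t0 [(283, 111.2), (361, 113.2), (463, 112.2), (346, 111.7)]
t11 [(280, 113.7), (366, 115.1), (455, 113.5), (341, 112.2)]
```

Both views show the lid front still about 2.3 mm high, so I keep lowering gently.

>>> drive_tool:
  deltas:
    - [0, 0, 0.1, 0]
    - [0, 0, 0.1, 0]
    - [0, 0, 0.1, 0]
    - [0, 0, 0, 0]
    - [0, 0, 0, 0]

```text
clock: 28.4
eef_pos: [452.4, 205.3, 99.7]
tcp_rot: [-3.136, 0.001, 1.525]
contact_force: [-9.0, 11.0, -1.0]
opening: 0.151
```

```bash
cat > lid.py <<'E'
from h import *
import sys
n=sys.argv[1]
snap('scene','s'+n);snap('top','t'+n);to(*ch(-245,0,106))
c,s=np.cos(YAW),np.sin(YAW)
for f in('s'+n,'t'+n):
    P,m=cloud(f); X=P[...,0]-HG[0];Y=P[...,1]-HG[1]; lx,ly,Z=c*X+s*Y,-s*X+c*Y,P[...,2]
    o=[]
    for a,b in((-200,-170),(-160,-120),(-110,-60),(-50,-10)):
        k=m&(lx>a)&(lx<b)&(ly>-120)&(ly<-50)&(Z>80)&(Z<170); o.append((int(k.sum()),round(float(np.median(Z[k])),1) if k.any() else None))
    print(f,o)
E
python3 lid.py 12
```

```text
t 28.5 pos [452.4 205.3  99.7] rot [-3.136e+00  1.000e-03  1.525e+00] F [-9.  10.3 -1.7] open 0.144
tool delta cm [ 0.15  0.23 -0.63]
s12 [(253, 111.5), (355, 113.1), (445, 112.4), (388, 112.0)]
t12 [(284, 111.7), (360, 113.0), (455, 112.3), (346, 111.9)]
```

>>> drive_tool:
  deltas:
    - [0, 0, 0.1, 0]
    - [0, 0, 0, 0]
    - [0, 0, 0, 0]

```text
clock: 28.75
eef_pos: [452.4, 205.3, 99.4]
tcp_rot: [-3.136, 0.001, 1.525]
contact_force: [-11.1, 9.7, 9.4]
opening: 0.146
```

>>> drive_tool:
  deltas:
    - [0, 0, 0, 0]
    - [0, 0, 0, 0]
    - [0, 0, 0, 0]
    - [0, 0, 0, 0]
    - [0, 0, 0, 0]
  jaw: 0.6

```text
clock: 29.17
eef_pos: [455.5, 205.1, 100.0]
tcp_rot: [-3.141, 0.0, 1.526]
contact_force: [0.1, 0.1, 0.3]
opening: 0.403
```

>>> drive_tool:
  deltas:
    - [0, 0, -0.5, 0]
    - [0, 0, -1, 0]
    - [0, 0, -2, 0]
    - [0, 0, -3, 0]
    - [0, -1, -3, 0]
    - [0, -2, -3, 0]
    - [0, -2, -2, 0]
    - [0, -1, 0, 0]
    - [0, 0, 0, 0]
    - [0, 0, 0, 0]

```text
clock: 30.0
eef_pos: [395.4, 208.1, 245.3]
tcp_rot: [3.141, -0.0, 1.527]
contact_force: [-0.3, -0.2, -0.2]
opening: 0.398
```

```bash
python3 lid.py 13; python3 - <<'E'
from h import *
a=cv2.imread('pics/s13.png');b=cv2.imread('pics/t13.png')
cv2.imwrite('pics/c13.png',np.hstack([cv2.resize(a,(400,300)),cv2.resize(b,(400,300))]))
for f in('t0','t13'):
    P,m=cloud(f); k=m&(P[...,2]>135)&(P[...,1]<50)&(P[...,1]>-250)&(P[...,0]>500)&(P[...,0]<700)
    n,l,st,ce=cv2.connectedComponentsWithStats(k.astype(np.uint8))
    print(f,[ce[i].round(1).tolist() for i in range(1,n) if st[i,4]>15])
E
```

```text
t 30.1 pos [395.8 207.9 244.5] rot [-3.141e+00  1.000e-03  1.526e+00] F [-0.2  0.2 -0.8] open 0.398
tool delta cm [ 0.15  5.9  13.85]
s13 [(253, 111.6), (360, 113.4), (443, 112.5), (390, 111.8)]
t13 [(284, 111.6), (363, 113.2), (460, 112.4), (346, 111.9)]
t0 [[345.2, 154.8], [377.0, 155.4]]
t13 [[345.1, 155.0], [376.8, 155.4]]
```

View pics/c13.png

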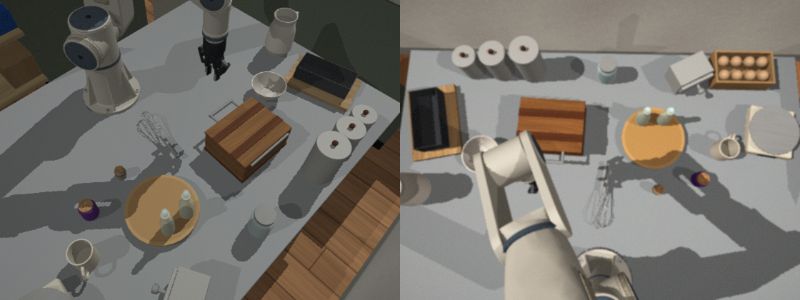

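The lid is shut at (250,135). The crock is off the susan, and the cruets (168,220 and 185,205), mug and bowl look undisturbed.

```bash
python3 -c "
from rig import job; print(job.sign_off())"
```

```text
the job is handed in; nothing more can be done
None
```

The job is done and handed in at about 30 s on the robot's clock. I raised the lid to its end stop and let go. The stay locked: the knob top measured 148 mm at (-95, 88) mm from the hinge, against an expected 149 at (-94, 88). Then I stood the crock in the chest, pressed the knee until it broke, led the lid down by its handle and let go.

**Last checks**
- **Crock:** before the lid closed it stood upright at (-125, -45) mm from the hinge, with its top at about 83 mm. I could not see it after that.
- **Lid:** after release its top surface matched the starting picture to within about 0.4 mm in both views, so it is fully shut.
- **Cruets:** within 0.2 pixel of where they started in the top view.
- **Mug and bowl:** they look undisturbed by eye; I did not measure them.
- **Gripper:** clear of everything, with the force on it about zero.

**What disagreed**
- **Lid not yet shut at the expected height:** with the tool at that height, the images showed the lid front still about 2.3 mm high. The bar had probably slipped a few mm in the grip. I lowered further until the images and the contact force both showed it shut.
- **First knee press off-centre:** it landed about 10 mm forward of the knob's centre, so I re-centred the finger before finishing. The force sensor showed almost nothing during the press, so I confirmed the break from the depth images.

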